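Shut the stall's glass showcase

TASK

One of the three balm tins has been left standing in the open doorway of the glass showcase, on the door tracks. Do not pick it up: push it with the fingertips straight in along the deck until it stands clear of both tracks but short of the stock behind it, then push the open door gently along by its pull until it is fully shut. Keep the other door shut, and leave the rest of the stock as it stands.

Things in the scene. Friction and masses are not known exactly. Their poses are not given: they have to be found in the camera images.
- case: Glass showcase on a dark grey base, 360 mm deep (x), 620 wide (y), 236 tall. Origin: centre of its underside, on the table; x points from its door side (facing the robot) to the customers' side, y left, z up. Base and level deck are 30 mm high. 6 mm end panes (y = +-305) and roof begin at x = -125; before them the base is an open ledge to x = -180. A rack of pen machines is fixed inside, right-hand half.
- tracks (a point): Point on the deck in the middle of the inner door track (case x = -103, y = 0, z = 30 mm). Tracks are flush channels along y: the left-hand door runs in the outer one, 12 mm nearer the robot (case x = -115), the right-hand door in the inner one. A tin is clear of both when its near edge lies beyond case x = -100 mm. The doorway is open from the deck up to z = 225 mm (roof edge channel).
- door_left (a joint): Slide of the left-hand door (m): 0 shut against the left end, grows as it opens towards case -y. It starts open by 0.20 to 0.27; its leading edge is at case y = 302 mm less the opening, and the doorway lies from there to the left end. Glass pane 312 mm wide, 190 tall, 5 thick, in 8 mm thick aluminium edging; the stiff slide (about 2.5 N) stays where it is left.
- door_left_pull (a point): Centre of the left-hand door's pull: an upright aluminium fin 10 mm thick (y), 120 mm tall (85 to 205 mm above the table), jutting 24 mm from the pane towards the robot, 8 mm from the door's left edge. The point is 12 mm out from the pane's face, 145 mm above the table. Push on the fin's right-hand side, towards case +y, to shut the door.
- door_right (a joint): Slide of the right-hand door (m): 0 shut against the right end, grows as it opens towards +y. It starts shut and must stay so. Same pane and pull, in the inner channel, with its pull at its right-hand edge.
- tin_green: Round screw-lid balm tin, aluminium with green lid disc and green label band, 68 mm in diameter, 38 mm tall. Origin at the centre of its underside, z up. One of the three tins stands on the door tracks; the other two stand 190 mm or more farther in. Which is which changes.
- tin_orange: Round screw-lid balm tin, aluminium with orange lid disc and orange label band, 68 mm in diameter, 38 mm tall. Origin at the centre of its underside, z up. One of the three tins stands on the door tracks; the other two stand 190 mm or more farther in. Which is which changes.
- tin_purple: Round screw-lid balm tin, aluminium with purple lid disc and purple label band, 68 mm in diameter, 38 mm tall. Origin at the centre of its underside, z up. One of the three tins stands on the door tracks; the other two stand 190 mm or more farther in. Which is which changes.
- carton_teal: Dark teal carton 75 x 110 x 55 mm tall, standing inside the case in the right-hand half; origin under its centre. Leave alone.
- jar_black: Black screw jar with an amber label, 72 mm in diameter, 62 mm tall, inside the case near its middle; origin under its centre. Leave alone.
- carton_red: Red carton 90 x 130 x 60 mm tall on the table left of the case; origin under its centre. Leave alone.
- ink_blue: Black ink bottle with a blue band and a white nozzle, 34 mm in diameter, 110 mm tall, on the table before the right-hand part of the case; origin under its centre. Leave alone.
- ink_red: The same bottle with a red band, beside it. Leave alone.
- card_reader: Black card reader lying flat, 125 x 72 x 18 mm, on the table before the left end of the case; origin under its centre. Leave alone.
Mind the look-alikes: they are no part of the job. What is shaped like the tin_green but pink or yellow is not meant.

How it is judged:
On the way, in this order (a step that is already met when the one before it is completed fails the run):
1. the tin from the doorway stands inside, clear of both door tracks (x of each of tin_green, tin_orange, tin_purple in the frame of case above -0.064 m and angle between each of tin_green, tin_orange, tin_purple's own z axis and vertical below 0.2 rad), for 0.2 s.
2. the left-hand door is fully shut (value of joint door_left below 0.005 m), for 0.2 s.
At the end, for the whole second after the job is handed in: Both doors are shut to within 5 mm; all three tins stand upright at rest on the deck, their centres beyond x = -64 mm of the case (2.5 mm or more clear of the inner door); the other stock stands upright (all of step 1 and value of joint each of door_left, door_right below 0.005 m and angle between each of carton_teal, jar_black, carton_red, ink_blue, ink_red, card_reader's own z axis and vertical below 0.2 rad and linear speed of each of tin_green, tin_orange, tin_purple below 0.02 m/s); the robot touches nothing.
It fails at once if a tin was lifted (12 mm off the deck) or tipped (over 0.35 rad) (z of any of tin_green, tin_orange, tin_purple in the frame of case above 0.042 m or angle between any of tin_green, tin_orange, tin_purple's own z axis and vertical above 0.35 rad).
It fails at once if the tin was pushed on into the stock behind, or one of the tins there was shifted by over 30 mm ((x of tin_green in the frame of case above 0.015 m and distance of tin_green from where it was at the start of the episode above 0.03 m) or (x of tin_orange in the frame of case above 0.015 m and distance of tin_orange from where it was at the start of the episode above 0.03 m) or (x of tin_purple in the frame of case above 0.015 m and distance of tin_purple from where it was at the start of the episode above 0.03 m)).
It fails at once if the left-hand door was slammed (faster than 0.5 m/s) (velocity of joint door_left below -0.5 m/s).
It fails at once if the right-hand door was opened by over 20 mm (value of joint door_right above 0.02 m).
It fails at once if other stock was shifted by over 30 mm or knocked over (distance of any of carton_teal, jar_black, carton_red, ink_blue, ink_red, card_reader from where it was at the start of the episode above 0.03 m or angle between any of carton_teal, jar_black, carton_red, ink_blue, ink_red, card_reader's own z axis and vertical above 0.4 rad).
It also fails if it takes over 51 s, if anything falls off the work surface, if the arm or the gripper's body presses on something with over 40 N, if the wrist force passes 120 N, or if a joint passes its speed limit or range.

ROBOT

A 7-joint arm with a two-finger parallel gripper is mounted at the origin on the work surface. World frame = base frame: x ahead of the robot, y to its left, z up, the work surface at z = 0. Lengths are in m, angles in rad, forces in N, time in s.
With the tool pointing down it reaches from about 0.425 to 0.825 m from the base axis. Payload 3.6 kg.
Tool frame: the origin (TCP) lies on the centre line of the jaws, within the pads' length; the fingertips stand 14 mm ahead of it and the grasp point (between the pads) lies 5 mm behind it; x points along the fingers, z is the direction in which the jaws open and shut, and the axes are right-handed (so a half turn about x gives the same grasp; the last joint's range is limited). The gripper opens to 93 mm and grips with 3 to 60 N. Pads are 15 mm wide; open, the fingers measure 128 mm over their backs; the gripper's body (75 mm by 188 mm) begins 65 mm behind the grasp point.
Start: joints at [1.192, 0.615, -0.013, 1.423, 0.008, 1.103, -0.04], TCP at [0.225, -0.61, 0.233] pointing down, gripper open.
Joint ranges: [-3.12, 3.12], [-0.3, 2.06], [-1.34, 1.32], [0.26, 2.42], [-1.36, 4.5], [0.01, 1.98], [-2.84, 2.84]. Speed limits (rad/s): [2.79, 2.79, 3.14, 3.14, 3.14, 3.14, 3.14].

INTERFACE

Orientations are given as [roll, pitch, yaw] about the fixed x, y, z axes, in that order (R = Rz(yaw) Ry(pitch) Rx(roll)).
In Python, from bench import readout, cams, workorder gives the robot as it stands. The module is installed in compiled form; this text tells all that it offers.
- The arm moves only by the tool carry_out, never from a script. Its argument "increments" is a list of rows, each an object of numbers: "gripper": the opening, from 0 (shut) to 1 (fully open); "dx", "dy", "dz": the shift along the tool's x, y, z in mm; "wx", "wy", "wz": the turn, a rotation vector about the tool's x, y, z in degrees. In form: [{"gripper": .., "dx": .., "dy": .., "dz": .., "wx": .., "wy": .., "wz": ..}, ...]. A call has exactly 10 rows; each row is the pose to reach, as a shift and turn from the pose commanded when the call began, along the tool's axes at that moment; what a row does not reach only later rows make up. A row lasts 1/8 s, in which the tool goes at most 62.5 mm and 10.7 degrees, less where a joint would pass 70% of its speed; a pose out of reach is approached as far as the arm can. A call with a gripper value outside its range is refused whole. The fingers move at their own pace and stop on an object; "force" is the grip in N (left out, the last holds). Time passes only in rows, so rows that repeat a pose let the fingers close, or fill a call up. It gives the time, the measured TCP pose, the force and the opening at its end, in the units of the state.
- readout.get_state(): the state, without advancing time (a new reading comes with each control period).
- cams.read_camera(name): name is "side" or "top"; returns a dict with "frame" (384x512x3 uint8, red, green, blue), "fx", "fy", "cx", "cy" (pixels), "dist_coeffs" ([k1, k2, p1, p2, k3] as OpenCV has them; the pictures are not rectified), "view" (4x4, takes a point from world to camera coordinates). Camera axes: x right, y up, looking along -z (the intrinsics and any distortion apply to the point x, -y, -z); pixel columns grow to the right and rows downward; lengths in m; the calibration is good to about 2 mm. A picture is of the moment at which its call begins. There is no depth.
- workorder.finish_job(): hands the job in, once; it reports no verdict.
The state is a dict: "t": time; "joint_pos": joint angles; "qvel": joint speeds; "effort": joint torques, N m; "tool_pos": TCP position; "ee_rot": TCP orientation; "ft_force": force on the tool from outside, world axes, zero at the start; "wrist_torque": the same for the moment, N m; "grip_width": opening from 0.0 (shut) to 1.0 (fully open).
Only numpy, scipy, OpenCV 4.12 (cv2) and the standard library are available. Lean on these libraries where they do the work, as an engineer would, in place of code of your own. Each camera call takes 0.05 s, during which the arm holds its last target. There are 200 camera calls.

## Working session

There is one attempt and no reset: what is moved stays moved. The work goes in short steps, Python scripts to look and compute and a tool call to move; the robot and the scene stay as the last step left them, time stands still between calls to the robot, and variables do not carry over. Pictures are saved under pics/ and viewed, about 8 in all and at most 12, crops included, and the job is handed in when it is done.

Besides the shell and the picture viewer there is one more tool, called after "Request:" as a command line: name --argument value ..., lists and objects as JSON in quotes. carry_out: Moves the arm, as the interface text tells. Its arguments: {"type":"object","properties":{"increments":{"type":"array","items":{"type":"object","properties":{"gripper":{"type":"number"},"dx":{"type":"number"},"dy":{"type":"number"},"dz":{"type":"number"},"wx":{"type":"number"},"wy":{"type":"number"},"wz":{"type":"number"}}}},"force":{"type":"number"}},"required":["increments"]}

```bash
mkdir -p pics; cat > h.py <<'E'
import numpy as np, cv2
from bench import readout, cams, workorder
def cam(n, save=None):
    c=cams.read_camera(n)
    if save: cv2.imwrite(save, cv2.cvtColor(c['frame'],cv2.COLOR_RGB2BGR))
    return c
def K(c): return np.array([[c['fx'],0,c['cx']],[0,c['fy'],c['cy']],[0,0,1.]])
F=np.diag([1,-1,-1.])
def proj(c,P):
    V=np.array(c['view']); P=np.atleast_2d(P)
    q=(P@V[:3,:3].T+V[:3,3])@F
    return cv2.projectPoints(q.reshape(-1,1,3),np.zeros(3),np.zeros(3),K(c),np.array(c['dist_coeffs'],float))[0].reshape(-1,2)
def back(c,uv,z):
    V=np.array(c['view']); u=cv2.undistortPoints(np.array(uv,float).reshape(-1,1,2),K(c),np.array(c['dist_coeffs'],float)).reshape(-1,2)
    d=(np.c_[u,np.ones(len(u))]@F)@V[:3,:3]; o=-V[:3,:3].T@V[:3,3]
    return o+d*((z-o[2])/d[:,2])[:,None]
E
python3 - <<'E'
from h import *
for n in('top','side'):
    c=cam(n,f'pics/{n}0.png')
    im=cv2.imread(f'pics/{n}0.png'); cv2.imwrite(f'pics/{n}0b.png',cv2.resize(im,(800,600),interpolation=cv2.INTER_CUBIC))
    V=np.array(c['view']); print(n,c['fx'],c['dist_coeffs'],-V[:3,:3].T@V[:3,3])
print(readout.get_state())
E
```

```text
top 421.30774032621395 [-0.0611806  0.         0.         0.         0.       ] [ 0.34961661 -0.05510565  1.38341978]
side 378.61443186412504 [0.03012797 0.         0.         0.         0.        ] [0.32953429 0.10616973 1.06426142]
{'t': 0.1, 'joint_pos': array([ 1.19152769,  0.61579262, -0.01263669,  1.42473684,  0.00808864,
        1.10344718, -0.04037345]), 'qvel': array([ 0.00037285, -0.00451418,  0.00097659, -0.00379205,  0.00063687,
        0.00062356, -0.00177128]), 'effort': array([ 1.24388655e-03, -4.60043049e+01,  2.10038689e-01, -1.66246033e+01,
       -6.11375598e-02,  1.68901862e-02,  1.02206845e-04]), 'tool_pos': array([ 0.22435654, -0.609311  ,  0.23161695]), 'ee_rot': array([-3.13814104,  1.56846191,  1.92711995]), 'ft_force': array([-0.67066039, -0.80465187,  0.70233362]), 'wrist_torque': array([ 0.01945361,  0.02285952, -0.03100675]), 'grip_width': 0.9999882038770084}
```

View pics/top0b.png

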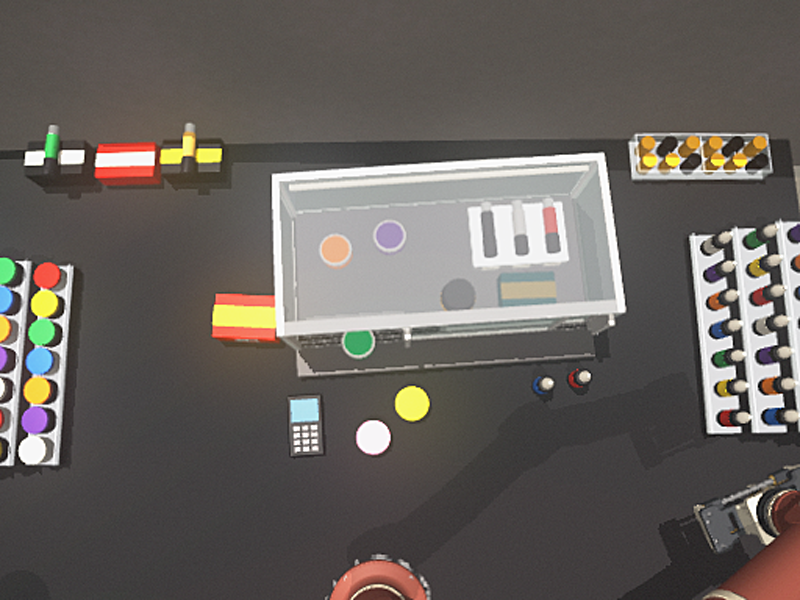

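View pics/side0b.png

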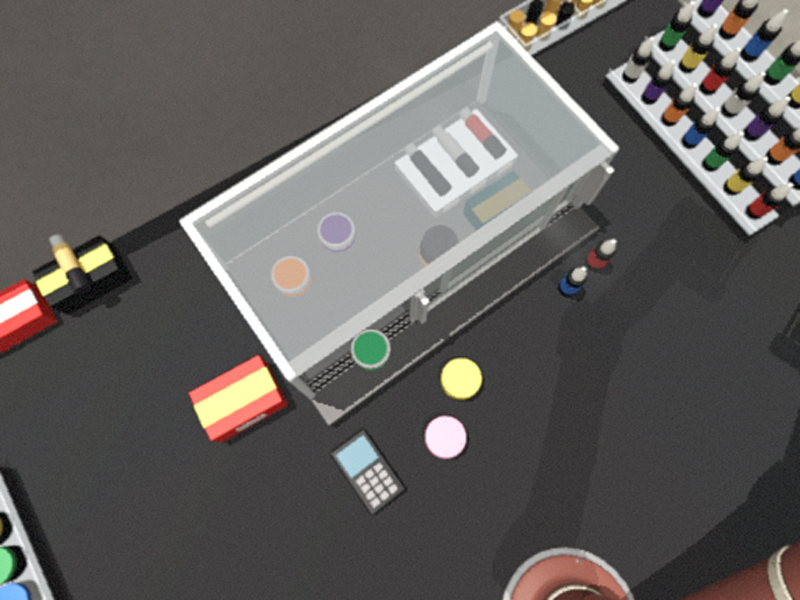

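The green tin stands in the doorway, at about (358,342) in the top view and (370,348) in the side view. The door's pull is at about (408,330) in the top view. Pink and yellow look-alikes stand on the table in front. I'll enlarge both for measuring.

```bash
python3 - <<'E'
import cv2
a=cv2.imread('pics/top0.png')[90:250,165:415]   # 250x160
cv2.imwrite('pics/t1.png',cv2.resize(a,None,fx=3.2,fy=3.2,interpolation=cv2.INTER_CUBIC))
a=cv2.imread('pics/side0.png')[10:275,115:400]
cv2.imwrite('pics/s1.png',cv2.resize(a,None,fx=2.2,fy=2.2,interpolation=cv2.INTER_CUBIC))
E
```

```text
(no output)
```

View pics/t1.png

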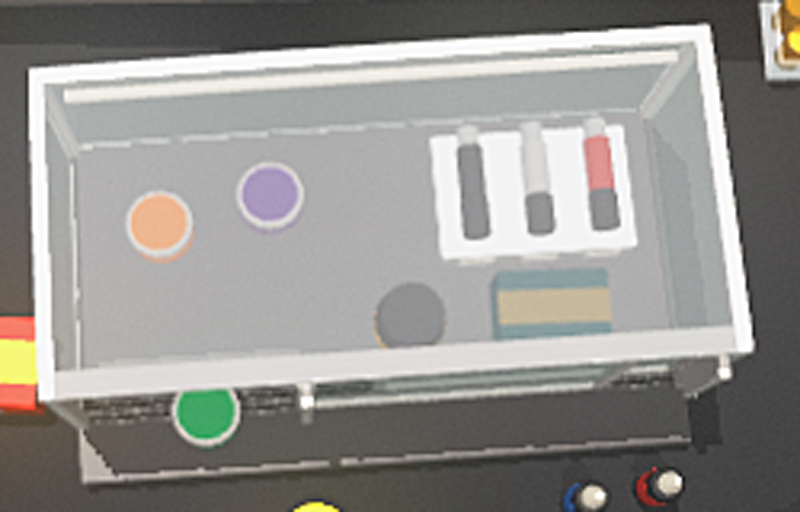

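View pics/s1.png

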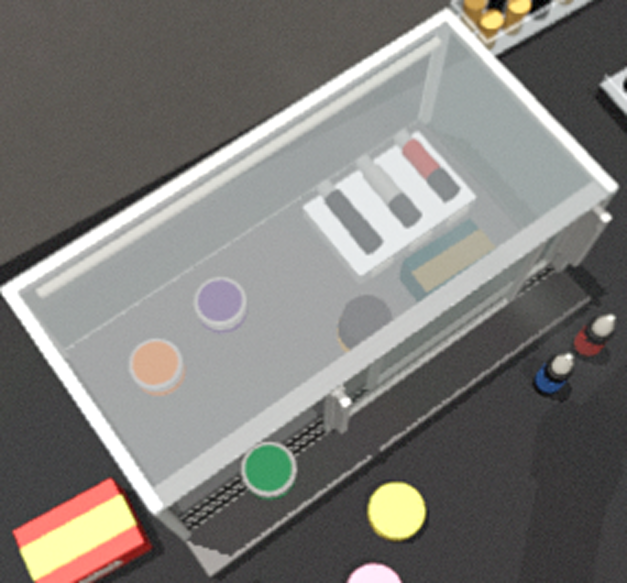

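```bash
cat > fit.py <<'E'
from h import *
from scipy.optimize import least_squares
ct,cs=cam('top'),cam('side')
T=lambda p:np.array(p)/3.2+[165,90]
S=lambda p:np.array(p)/2.2+[115,10]
M=np.array([[.18,.308,.236],[.18,-.308,.236],[-.125,-.308,.236],[-.125,.308,.236],[-.18,.31,.03],[-.18,-.31,.03]])
pt=T([(30,70),(711,26),(753,350),(42,400),(84,481),(690,441)])
ps=S([(3,290),(449,11),(617,187),(160,513),(213,573),(590,297)])
def W(p,M):
    c,s=np.cos(p[2]),np.sin(p[2]); M=np.atleast_2d(M)
    return np.c_[c*M[:,0]-s*M[:,1]+p[0],s*M[:,0]+c*M[:,1]+p[1],M[:,2]]
def inv(p,P):
    c,s=np.cos(p[2]),np.sin(p[2]); d=np.atleast_2d(P)[:,:2]-p[:2]
    return np.c_[c*d[:,0]+s*d[:,1],-s*d[:,0]+c*d[:,1]]
f=lambda p:np.r_[(proj(ct,W(p,M))-pt).ravel(),(proj(cs,W(p,M))-ps).ravel()]
r=least_squares(f,[.65,0,0.05],loss='soft_l1'); p=r.x
if __name__=='__main__':
    print(p,np.degrees(p[2])); print(f(p).reshape(-1,2).round(1))
    for n,q in(('green',(206,411)),('orange',(159,222)),('purple',(270,194))):
        w=back(ct,T([q]),.068); print('top',n,w,inv(p,w))
    for n,q in(('green',(269,469)),('orange',(156,363)),('purple',(220,303))):
        w=back(cs,S([q]),.068); print('side',n,w,inv(p,w))
    w=back(ct,T([(306,385)]),.205); print('pull top',w,inv(p,w))
    w=back(cs,S([(340,392)]),.205); print('pull top side',w,inv(p,w))
    w=back(ct,[(412/1.5625,404/1.5625),(373/1.5625,437/1.5625),(306/1.5625,426/1.5625)],.038); print('yel,pink,reader',w)
    w=back(ct,T([(592,496),(668,482)]),.11);print('ink',w)
    # overlay
    for c,n in((ct,'t'),(cs,'s')):
        im=cv2.cvtColor(c['frame'],cv2.COLOR_RGB2BGR)
        im=cv2.resize(im,None,fx=1.5,fy=1.5)
        for x,y,z in [(-.18,.31,.03),(-.18,-.31,.03),(-.125,.308,.236),(-.1,.302,.03),(-.1,0,.03),(-.12,.302,.03),(.18,.308,.236),(.18,-.308,.236),(-.125,-.308,.236),(.18,.31,.03)]:
            u=proj(c,W(p,(x,y,z)))[0]*1.5; cv2.circle(im,(int(u[0]),int(u[1])),2,(0,0,255),-1)
        cv2.imwrite(f'pics/o{n}.png',im)
E
python3 fit.py
```

```text
[ 0.66299014 -0.13793953  0.05942682] 3.4049059683125416
[[ 0.6 -0.2]
 [-1.3 -0.7]
 [-0.1  0.5]
 [ 0.5  0.5]
 [-0.8  1.4]
 [ 1.4  0.3]
 [-0.1 -1.9]
 [-1.3 -1.8]
 [ 0.7 -0. ]
 [-0.7 -0.1]
 [-0.8  1.7]
 [ 1.4 -0.1]]
top green [[0.53386579 0.03295751 0.068     ]] [[-0.11874653  0.17826429]]
top orange [[0.727384   0.08075292 0.068     ]] [[0.07726874 0.21448193]]
top purple [[ 0.75532888 -0.03189071  0.068     ]] [[0.09847417 0.10037745]]
side green [[0.53148116 0.03424808 0.068     ]] [[-0.12105029  0.17969422]]
side orange [[0.72474573 0.08154012 0.068     ]] [[0.07468187 0.21542443]]
side purple [[ 0.75100507 -0.02885883  0.068     ]] [[0.09433806 0.10366078]]
pull top [[ 0.53688679 -0.06474134  0.205     ]] [[-0.12153338  0.08055849]]
pull top side [[ 0.53353333 -0.0650994   0.205     ]] [[-0.12490218  0.08040023]]
yel,pink,reader [[ 0.40856246 -0.07379679  0.038     ]
 [ 0.34335291  0.00558886  0.038     ]
 [ 0.36634324  0.14110177  0.038     ]]
ink [[ 0.44279202 -0.33385533  0.11      ]
 [ 0.45498221 -0.40671224  0.11      ]]
```

```bash
cat > plan.py <<'E'
from h import *
from scipy.spatial.transform import Rotation as Ro
p=np.array([0.663,-0.138,0.0594])
# give tip target in CASE coords, tilt th below horizontal (deg), yaw psi in case frame (deg), sign of tool z
def target(tip,th,psi,sg):
    th,ps=np.radians(th),np.radians(psi)+p[2]
    x=np.array([np.cos(th)*np.cos(ps),np.cos(th)*np.sin(ps),-np.sin(th)])
    z=sg*np.array([-np.sin(ps),np.cos(ps),0]); R=np.c_[x,np.cross(z,x),z]
    c,s=np.cos(p[2]),np.sin(p[2])
    w=np.array([c*tip[0]-s*tip[1]+p[0],s*tip[0]+c*tip[1]+p[1],tip[2]])
    return w-.014*x,R
def rel(P0,R0,P,R):
    return (R0.T@(P-P0)*1e3).round(1),np.degrees(Ro.from_matrix(R0.T@R).as_rotvec()).round(2)
def now():
    s=readout.get_state(); return np.array(s['tool_pos']),Ro.from_euler('xyz',s['ee_rot']).as_matrix(),s
def case(P):
    c,s=np.cos(p[2]),np.sin(p[2]); d=P[:2]-p[:2]
    return np.array([c*d[0]+s*d[1],-s*d[0]+c*d[1],P[2]]).round(4)
def show():
    P,R,s=now(); print('t',s['t'],'TCP',P.round(4),'tip case',case(P+.014*R[:,0]),'th',np.degrees(np.arcsin(-R[2,0])).round(1),'zt',R[:,2].round(3),'q',np.round(s['joint_pos'],2),'F',np.round(s['ft_force'],1),'g',round(s['grip_width'],3))
E
python3 - <<'E'
from plan import *
show(); P,R,s=now(); print(R.round(3))
for sg in(1,-1):
  for t in [((-.28,-.20,.23),85,0),((-.20,.183,.20),80,-8)]:
    Q=target(*t,sg); print(sg,Q[0].round(3),rel(P,R,*Q))
E
```

```text
t 0.2 TCP [ 0.2245 -0.6095  0.2319] tip case [-0.4658 -0.4446  0.2179] th 89.9 zt [ 0.346 -0.938 -0.002] q [ 1.19  0.62 -0.01  1.42  0.01  1.1  -0.04] F [-0.2  0.1 -0.2] g 1.001
[[-0.001  0.938  0.346]
 [ 0.001  0.346 -0.938]
 [-1.     0.    -0.002]]
1 [ 0.394 -0.354  0.244] (array([ -11.7,  247.4, -180.8]), array([-163.05,   -7.14,   -1.18]))
1 [0.45  0.033 0.214] (array([  19. ,  433.7, -525. ]), array([-154.67,  -13.56,   -3.1 ]))
-1 [ 0.394 -0.354  0.244] (array([ -11.7,  247.4, -180.8]), array([16.8 , -0.82,  4.98]))
-1 [0.45  0.033 0.214] (array([  19. ,  433.7, -525. ]), array([24.74, -2.25,  9.86]))
```

View pics/ot.png

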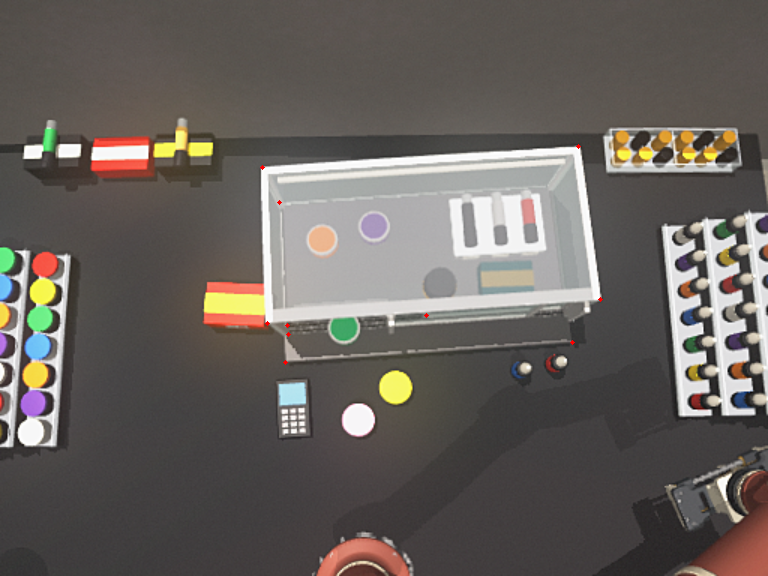

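The fitted case outline (red dots) lies on the picture's corners. I'll move to a standby pose in front of the doorway, passing clear of the bottles.

Request:
carry_out --increments '[{"gripper": 0.35, "dx": -10, "dy": 50, "dz": -35, "wx": 4, "wz": 1}, {"gripper": 0.35, "dx": -15, "dy": 100, "dz": -70, "wx": 8, "wz": 2}, {"gripper": 0.35, "dx": -15, "dy": 150, "dz": -105, "wx": 12, "wz": 3}, {"gripper": 0.35, "dx": -15, "dy": 200, "dz": -145, "wx": 15, "wz": 4}, {"gripper": 0.35, "dx": -15, "dy": 245, "dz": -185, "wx": 17, "wz": 5}, {"gripper": 0.35, "dx": -15, "dy": 270, "dz": -240, "wx": 18, "wz": 5}, {"gripper": 0.35, "dx": -15, "dy": 295, "dz": -295, "wx": 20, "wz": 6}, {"gripper": 0.35, "dx": -15, "dy": 320, "dz": -350, "wx": 22, "wy": -1, "wz": 7}, {"gripper": 0.35, "dx": -15, "dy": 345, "dz": -405, "wx": 23, "wy": -2, "wz": 8}, {"gripper": 0.35, "dx": -10, "dy": 375, "dz": -460, "wx": 25, "wy": -2, "wz": 10}]'

```text
invalid input
```

```bash
python3 - <<'E'
from plan import *
show(); P,R,s=now()
for t in [((-.20,.183,.15),80,-8),((-.185,.183,.046),75,-8),((-.155,.183,.046),70,-8),((-.083,.183,.046),50,-8)]:
    Q=target(*t,-1); print(Q[0].round(3),rel(P,R,*Q))
E
```

```text
t 0.2 TCP [ 0.2245 -0.6095  0.2319] tip case [-0.4658 -0.4446  0.2179] th 89.9 zt [ 0.346 -0.938 -0.002] q [ 1.19  0.62 -0.01  1.42  0.01  1.1  -0.04] F [-0.2  0.1 -0.2] g 1.001
[0.45  0.033 0.164] (array([  69. ,  433.7, -524.9]), array([24.74, -2.25,  9.86]))
[0.464 0.034 0.06 ] (array([ 173.2,  447. , -520.9]), array([24.66, -3.34, 14.78]))
[0.493 0.036 0.059] (array([ 173.6,  474.7, -512.7]), array([24.54, -4.42, 19.7 ]))
[0.56  0.04  0.057] (array([ 176. ,  539.8, -493.6]), array([23.76, -8.74, 39.38]))
```

The call was refused, so I'll give every key in each row.

Request:
carry_out --increments '[{"gripper": 0.35, "dx": -10, "dy": 50, "dz": -35, "wx": 4, "wy": 0, "wz": 1}, {"gripper": 0.35, "dx": -15, "dy": 100, "dz": -70, "wx": 8, "wy": 0, "wz": 2}, {"gripper": 0.35, "dx": -15, "dy": 150, "dz": -105, "wx": 12, "wy": 0, "wz": 3}, {"gripper": 0.35, "dx": -15, "dy": 200, "dz": -145, "wx": 15, "wy": 0, "wz": 4}, {"gripper": 0.35, "dx": -15, "dy": 245, "dz": -185, "wx": 17, "wy": 0, "wz": 5}, {"gripper": 0.35, "dx": -15, "dy": 270, "dz": -240, "wx": 18, "wy": 0, "wz": 5}, {"gripper": 0.35, "dx": -15, "dy": 295, "dz": -295, "wx": 20, "wy": 0, "wz": 6}, {"gripper": 0.35, "dx": -15, "dy": 320, "dz": -350, "wx": 22, "wy": -1, "wz": 7}, {"gripper": 0.35, "dx": -15, "dy": 345, "dz": -405, "wx": 23, "wy": -2, "wz": 8}, {"gripper": 0.35, "dx": -10, "dy": 375, "dz": -460, "wx": 25, "wy": -2, "wz": 10}]' --force 10

```text
t: 1.45
tool_pos: [0.4178, -0.047, 0.2433]
ee_rot: [1.595, 1.391, -0.061]
ft_force: [2.0, 0.9, -0.0]
grip_width: 0.351
```

```bash
python3 - <<'E'
from plan import *
show(); P,R,s=now()
for t in [((-.20,.183,.15),80,-8),((-.185,.183,.046),75,-8),((-.155,.183,.046),70,-8),((-.083,.183,.046),50,-8)]:
    Q=target(*t,-1); print(Q[0].round(3),rel(P,R,*Q))
E
```

```text
t 1.45 TCP [ 0.4178 -0.047   0.2433] tip case [-0.2369  0.1051  0.2295] th 79.7 zt [-0.085 -0.996 -0.004] q [ 0.13  0.17 -0.08  2.15  0.03  0.64 -1.63] F [ 2.   0.9 -0. ] g 0.351
[0.45  0.033 0.164] (array([ 83.1,  10.7, -82.1]), array([-0.33, -0.19, -0.29]))
[0.464 0.034 0.06 ] (array([188.1,   5.5, -83.8]), array([-0.33, -0.18,  4.71]))
[0.493 0.036 0.059] (array([193.6,  33.5, -88.1]), array([-0.34, -0.16,  9.71]))
[0.56  0.04  0.057] (array([208. ,  99. , -98.5]), array([-0.37, -0.1 , 29.71]))
```

Request:
carry_out --increments '[{"gripper": 0.35, "dx": 20, "dy": 5, "dz": -45, "wx": 0, "wy": 0, "wz": 0}, {"gripper": 0.35, "dx": 50, "dy": 5, "dz": -84, "wx": 0, "wy": 0, "wz": 0}, {"gripper": 0.35, "dx": 90, "dy": 5, "dz": -84, "wx": 0, "wy": 0, "wz": 1}, {"gripper": 0.35, "dx": 125, "dy": 5, "dz": -84, "wx": 0, "wy": 0, "wz": 3}, {"gripper": 0.35, "dx": 155, "dy": 5, "dz": -84, "wx": 0, "wy": 0, "wz": 5}, {"gripper": 0.35, "dx": 172, "dy": 5, "dz": -84, "wx": 0, "wy": 0, "wz": 5}, {"gripper": 0.35, "dx": 182, "dy": 5, "dz": -84, "wx": 0, "wy": 0, "wz": 5}, {"gripper": 0.35, "dx": 187, "dy": 5, "dz": -84, "wx": 0, "wy": 0, "wz": 5}, {"gripper": 0.35, "dx": 187, "dy": 5, "dz": -84, "wx": 0, "wy": 0, "wz": 5}, {"gripper": 0.35, "dx": 187, "dy": 5, "dz": -84, "wx": 0, "wy": 0, "wz": 5}]'

```text
t: 2.7
tool_pos: [0.4662, 0.0328, 0.0655]
ee_rot: [1.58, 1.316, -0.076]
ft_force: [-0.2, 0.1, 0.2]
grip_width: 0.347
```

```bash
python3 - <<'E'
from plan import *
show(); P,R,s=now()
for t in [((-.155,.182,.046),68,-8),((-.135,.182,.046),62,-8),((-.11,.182,.046),55,-8),((-.083,.182,.046),50,-8)]:
    Q=target(*t,-1); print(Q[0].round(3),rel(P,R,*Q))
a=cam('side','pics/s2f.png'); im=cv2.imread('pics/s2f.png')[130:300,190:400]; cv2.imwrite('pics/s2.png',cv2.resize(im,None,fx=3.5,fy=3.5,interpolation=cv2.INTER_CUBIC))
E
```

```text
t 2.7 TCP [0.4662 0.0328 0.0655] tip case [-0.1828  0.1817  0.052 ] th 75.4 zt [-0.085 -0.996 -0.002] q [-0.21  0.57  0.08  2.32  0.97  0.01 -2.77] F [-0.2  0.1  0.2] g 0.347
[0.492 0.035 0.059] (array([12.8, 23.3, -4.3]), array([-0.29, -0.05,  7.39]))
[0.511 0.036 0.058] (array([18.1, 41. , -7.1]), array([-0.3 , -0.03, 13.39]))
[0.534 0.038 0.057] (array([ 24.8,  63.3, -10.7]), array([-3.000e-01, -1.000e-02,  2.039e+01]))
[0.56  0.039 0.057] (array([ 32.1,  88.1, -14.6]), array([-0.3 ,  0.  , 25.39]))
```

View pics/s2.png

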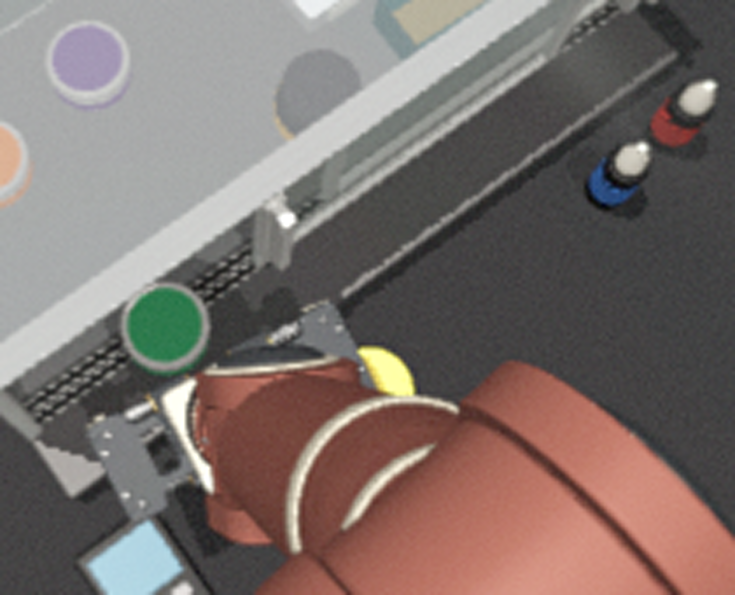

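The green tin shows at (165,325) with the fingers in front of it, but joint 6 has reached its limit. Tilting further needs the wrist flipped: q5 near π, with the tool turned half round. I'll back off and turn the tool about its x axis.

Request:
carry_out --increments '[{"gripper": 0.35, "dx": -60, "dy": 0, "dz": 0, "wx": 0, "wy": 0, "wz": 0}, {"gripper": 0.35, "dx": -120, "dy": 0, "dz": 0, "wx": 0, "wy": 0, "wz": 0}, {"gripper": 0.35, "dx": -150, "dy": 0, "dz": 0, "wx": -10, "wy": 0, "wz": 0}, {"gripper": 0.35, "dx": -160, "dy": 0, "dz": 0, "wx": -20, "wy": 0, "wz": 0}, {"gripper": 0.35, "dx": -160, "dy": 0, "dz": 0, "wx": -30, "wy": 0, "wz": 0}, {"gripper": 0.35, "dx": -160, "dy": 0, "dz": 0, "wx": -40, "wy": 0, "wz": 0}, {"gripper": 0.35, "dx": -160, "dy": 0, "dz": 0, "wx": -50, "wy": 0, "wz": 0}, {"gripper": 0.35, "dx": -160, "dy": 0, "dz": 0, "wx": -60, "wy": 0, "wz": 0}, {"gripper": 0.35, "dx": -160, "dy": 0, "dz": 0, "wx": -70, "wy": 0, "wz": 0}, {"gripper": 0.35, "dx": -160, "dy": 0, "dz": 0, "wx": -80, "wy": 0, "wz": 0}]'

```text
t: 4.0
tool_pos: [0.425, 0.036, 0.2202]
ee_rot: [0.18, 1.318, -0.073]
ft_force: [-0.4, -0.2, -0.4]
grip_width: 0.352
```

```bash
python3 - <<'E'
from plan import *
show(); P,R,s=now()
for t in [((-.20,.182,.20),75,-8),((-.20,.182,.20),60,-8),((-.20,.182,.20),50,-8)]:
    Q=target(*t,1); print(Q[0].round(3),rel(P,R,*Q))
E
```

```text
t 4.0 TCP [0.425  0.036  0.2202] tip case [-0.2238  0.1873  0.2067] th 75.5 zt [ 0.937 -0.248  0.246] q [ 0.66  0.34 -1.09  2.21  0.71  0.65 -1.17] F [-0.4 -0.2 -0.4] g 0.352
[0.449 0.032 0.214] (array([12.5,  1.8, 21.8]), array([-99.92,  -0.38,  -0.47]))
[0.446 0.032 0.212] (array([13. ,  1.2, 18.2]), array([-99.25, -13.45, -11.45]))
[0.444 0.033 0.211] (array([13.9,  0.8, 16. ]), array([-98.1 , -22.14, -18.75]))
```

Request:
carry_out --increments '[{"gripper": 0.35, "dx": 2, "dy": 0, "dz": 3, "wx": -10, "wy": 0, "wz": 0}, {"gripper": 0.35, "dx": 4, "dy": 0, "dz": 6, "wx": -20, "wy": 0, "wz": 0}, {"gripper": 0.35, "dx": 6, "dy": 0, "dz": 9, "wx": -30, "wy": 0, "wz": 0}, {"gripper": 0.35, "dx": 8, "dy": 0, "dz": 12, "wx": -40, "wy": 0, "wz": 0}, {"gripper": 0.35, "dx": 10, "dy": 0, "dz": 15, "wx": -50, "wy": 0, "wz": 0}, {"gripper": 0.35, "dx": 12, "dy": 0, "dz": 18, "wx": -60, "wy": 0, "wz": 0}, {"gripper": 0.35, "dx": 12, "dy": 0, "dz": 20, "wx": -70, "wy": 0, "wz": 0}, {"gripper": 0.35, "dx": 12, "dy": 0, "dz": 20, "wx": -80, "wy": 0, "wz": 0}, {"gripper": 0.35, "dx": 12, "dy": 0, "dz": 20, "wx": -90, "wy": 0, "wz": 0}, {"gripper": 0.35, "dx": 12, "dy": 0, "dz": 20, "wx": -100, "wy": 0, "wz": 0}]'

```text
t: 5.25
tool_pos: [0.4465, 0.0305, 0.2134]
ee_rot: [-1.566, 1.319, -0.074]
ft_force: [0.8, 0.4, -0.6]
grip_width: 0.351
```

```bash
python3 - <<'E'
from plan import *
show(); P,R,s=now()
for t in [((-.20,.182,.20),60,-8),((-.20,.182,.20),50,-8),((-.20,.182,.14),50,-8)]:
    Q=target(*t,1); print(Q[0].round(3),rel(P,R,*Q))
E
```

```text
t 5.25 TCP [0.4465 0.0305 0.2134] tip case [-0.2027  0.1806  0.1998] th 75.6 zt [0.078 0.997 0.001] q [ 0.77  0.52 -1.32  2.17  0.93  0.82  0.37] F [ 0.8  0.4 -0.6] g 0.351
[0.446 0.032 0.212] (array([0.9, 1.3, 1.7]), array([  0.08,   0.1 , -15.58]))
[0.444 0.033 0.211] (array([1.8, 3.6, 1.7]), array([  0.07,   0.11, -25.58]))
[0.444 0.033 0.151] (array([59.9, 18.6,  1.7]), array([  0.07,   0.11, -25.58]))
```

Request:
carry_out --increments '[{"gripper": 0.35, "dx": 0, "dy": 0, "dz": 1, "wx": 0, "wy": 0, "wz": -3}, {"gripper": 0.35, "dx": 0, "dy": 0, "dz": 2, "wx": 0, "wy": 0, "wz": -6}, {"gripper": 0.35, "dx": 0, "dy": 1, "dz": 2, "wx": 0, "wy": 0, "wz": -9}, {"gripper": 0.35, "dx": 0, "dy": 1, "dz": 2, "wx": 0, "wy": 0, "wz": -12}, {"gripper": 0.35, "dx": 0, "dy": 1, "dz": 2, "wx": 0, "wy": 0, "wz": -15}, {"gripper": 0.35, "dx": 1, "dy": 2, "dz": 2, "wx": 0, "wy": 0, "wz": -18}, {"gripper": 0.35, "dx": 1, "dy": 3, "dz": 2, "wx": 0, "wy": 0, "wz": -21}, {"gripper": 0.35, "dx": 2, "dy": 4, "dz": 2, "wx": 0, "wy": 0, "wz": -24}, {"gripper": 0.35, "dx": 2, "dy": 4, "dz": 2, "wx": 0, "wy": 0, "wz": -26}, {"gripper": 0.35, "dx": 2, "dy": 4, "dz": 2, "wx": 0, "wy": 0, "wz": -26}]'

```text
t: 6.5
tool_pos: [0.4723, 0.0386, 0.2322]
ee_rot: [-1.577, 0.892, -0.093]
ft_force: [0.3, 0.5, 0.2]
grip_width: 0.346
```

```bash
python3 - <<'E'
from plan import *
show(); P,R,s=now()
for t in [((-.19,.182,.10),50,-8),((-.19,.182,.046),55,-8),((-.19,.182,.046),50,-8)]:
    Q=target(*t,1); print(Q[0].round(3),rel(P,R,*Q))
E
```

```text
t 6.5 TCP [0.4723 0.0386 0.2322] tip case [-0.1712  0.1863  0.2213] th 51.1 zt [ 0.088  0.996 -0.004] q [ 0.7   0.46 -1.34  2.42  1.7   0.79 -0.44] F [0.3 0.5 0.2] g 0.346
[0.454 0.033 0.111] (array([83.2, 90.4, -6.7]), array([-0.22, -0.46, -1.13]))
[0.455 0.033 0.057] (array([125.3, 123.1,  -6.5]), array([-0.24, -0.45,  3.87]))
[0.454 0.033 0.057] (array([125.2, 124.3,  -6.5]), array([-0.22, -0.46, -1.13]))
```

Joints 3 and 4 are at their limits, so the commanded pose wasn't reached. A flat tilt only works nearer the end of the push. I'll start steeper and flatten during it, planning from the commanded pose.

```bash
python3 - <<'E'
from plan import *
C=target((-.20,.182,.20),50,-8,1)
for t in [((-.20,.182,.16),60,-8),((-.20,.182,.12),70,-8),((-.19,.182,.07),70,-8),((-.19,.182,.046),70,-8)]:
    Q=target(*t,1); print(Q[0].round(3),rel(*C,*Q))
E
```

```text
[0.446 0.032 0.172] (array([30.9, 23.3, -0. ]), array([-0., -0., 10.]))
[0.448 0.032 0.133] (array([62.1, 46.6, -0. ]), array([-0., -0., 20.]))
[0.458 0.033 0.083] (array([106.8,  71.2,   1.4]), array([-0., -0., 20.]))
[0.458 0.033 0.059] (array([125.2,  86.6,   1.4]), array([-0., -0., 20.]))
```

Request:
carry_out --increments '[{"gripper": 0.35, "dx": 8, "dy": 6, "dz": 0, "wx": 0, "wy": 0, "wz": 5}, {"gripper": 0.35, "dx": 16, "dy": 12, "dz": 0, "wx": 0, "wy": 0, "wz": 10}, {"gripper": 0.35, "dx": 25, "dy": 18, "dz": 0, "wx": 0, "wy": 0, "wz": 15}, {"gripper": 0.35, "dx": 35, "dy": 25, "dz": 0, "wx": 0, "wy": 0, "wz": 20}, {"gripper": 0.35, "dx": 45, "dy": 33, "dz": 0, "wx": 0, "wy": 0, "wz": 20}, {"gripper": 0.35, "dx": 53, "dy": 40, "dz": 0, "wx": 0, "wy": 0, "wz": 20}, {"gripper": 0.35, "dx": 62, "dy": 46, "dz": 0, "wx": 0, "wy": 0, "wz": 20}, {"gripper": 0.35, "dx": 62, "dy": 46, "dz": 0, "wx": 0, "wy": 0, "wz": 20}, {"gripper": 0.35, "dx": 62, "dy": 46, "dz": 0, "wx": 0, "wy": 0, "wz": 20}, {"gripper": 0.35, "dx": 62, "dy": 46, "dz": 0, "wx": 0, "wy": 0, "wz": 20}]'

```text
t: 7.75
tool_pos: [0.4758, 0.0379, 0.1556]
ee_rot: [-1.58, 1.24, -0.097]
ft_force: [-0.0, -0.4, -0.1]
grip_width: 0.355
```

```bash
python3 - <<'E'
from plan import *
show(); P,R,s=now()
C=target((-.20,.182,.12),70,-8,1)
for C in ((P,R),C):
  for t in [((-.19,.182,.07),70,-8),((-.19,.182,.046),70,-8),((-.16,.182,.046),66,-8)]:
    Q=target(*t,1); print(Q[0].round(3),rel(*C,*Q))
E
```

```text
t 7.75 TCP [0.4758 0.0379 0.1556] tip case [-0.1719  0.186   0.1423] th 71.0 zt [ 0.089  0.996 -0.003] q [ 0.61  0.64 -1.21  2.24  1.3   0.79  0.01] F [-0.  -0.4 -0.1] g 0.355
[0.458 0.033 0.083] (array([62.8, 40.1, -6.5]), array([-0.42, -0.32, -1.05]))
[0.458 0.033 0.059] (array([85.5, 47.9, -6.5]), array([-0.42, -0.32, -1.05]))
[0.487 0.035 0.059] (array([95.2, 20.8, -2. ]), array([-0.41, -0.34, -5.05]))
[0.458 0.033 0.083] (array([50.4,  7.8,  1.4]), array([0., 0., 0.]))
[0.458 0.033 0.059] (array([72.9, 16. ,  1.4]), array([0., 0., 0.]))
[0.487 0.035 0.059] (array([ 83.1, -10.9,   5.6]), array([-0., -0., -4.]))
```

Request:
carry_out --increments '[{"gripper": 0.35, "dx": 5, "dy": 12, "dz": -3, "wx": 0, "wy": 0, "wz": 0}, {"gripper": 0.35, "dx": 20, "dy": 24, "dz": -5, "wx": 0, "wy": 0, "wz": 0}, {"gripper": 0.35, "dx": 35, "dy": 32, "dz": -6, "wx": 0, "wy": 0, "wz": -1}, {"gripper": 0.35, "dx": 50, "dy": 37, "dz": -6, "wx": 0, "wy": 0, "wz": -1}, {"gripper": 0.35, "dx": 63, "dy": 40, "dz": -6, "wx": 0, "wy": 0, "wz": -1}, {"gripper": 0.35, "dx": 72, "dy": 43, "dz": -6, "wx": 0, "wy": 0, "wz": -1}, {"gripper": 0.35, "dx": 80, "dy": 46, "dz": -6, "wx": 0, "wy": 0, "wz": -1}, {"gripper": 0.35, "dx": 85, "dy": 48, "dz": -6, "wx": 0, "wy": 0, "wz": -1}, {"gripper": 0.35, "dx": 85, "dy": 48, "dz": -6, "wx": 0, "wy": 0, "wz": -1}, {"gripper": 0.35, "dx": 85, "dy": 48, "dz": -6, "wx": 0, "wy": 0, "wz": -1}]'

```text
t: 9.0
tool_pos: [0.4575, 0.0333, 0.0594]
ee_rot: [-1.579, 1.223, -0.097]
ft_force: [0.1, 0.1, -0.3]
grip_width: 0.352
```

```bash
python3 - <<'E'
from plan import *
show(); P,R,s=now()
C=P,R
for t in [((-.19,.182,.046),70,-8),((-.155,.182,.046),66,-8),((-.135,.182,.046),61,-8),((-.11,.182,.046),57,-8)]:
    Q=target(*t,1); print(Q[0].round(3),rel(*C,*Q))
E
```

```text
t 9.0 TCP [0.4575 0.0333 0.0594] tip case [-0.1903  0.1824  0.0463] th 70.1 zt [ 0.089  0.996 -0.003] q [ 0.49  0.83 -1.07  2.4   1.75  0.84 -0.43] F [ 0.1  0.1 -0.3] g 0.352
[0.458 0.033 0.059] (array([ 0.4, -0.2, -0.5]), array([-0.41, -0.33, -0.06]))
[0.492 0.035 0.059] (array([ 12.2, -31.8,   4.7]), array([-0.4 , -0.34, -4.06]))
[0.511 0.036 0.058] (array([ 19.1, -49.2,   7.7]), array([-0.39, -0.36, -9.06]))
[0.535 0.038 0.058] (array([ 27.7, -71.5,  11.3]), array([ -0.38,  -0.37, -13.06]))
```

Pose reached exactly. Now I push in slowly, flattening the tilt.

Request:
carry_out --increments '[{"gripper": 0.35, "dx": 4, "dy": -10, "dz": 1.5, "wx": 0, "wy": 0, "wz": -1}, {"gripper": 0.35, "dx": 8, "dy": -20, "dz": 3, "wx": 0, "wy": 0, "wz": -2.5}, {"gripper": 0.35, "dx": 12, "dy": -31, "dz": 4.7, "wx": 0, "wy": 0, "wz": -4}, {"gripper": 0.35, "dx": 14.5, "dy": -37, "dz": 5.7, "wx": 0, "wy": 0, "wz": -6}, {"gripper": 0.35, "dx": 17, "dy": -43, "dz": 6.7, "wx": 0, "wy": 0, "wz": -7.5}, {"gripper": 0.35, "dx": 19, "dy": -49, "dz": 7.7, "wx": 0, "wy": 0, "wz": -9}, {"gripper": 0.35, "dx": 21.5, "dy": -55, "dz": 8.6, "wx": 0, "wy": 0, "wz": -10}, {"gripper": 0.35, "dx": 24, "dy": -61, "dz": 9.5, "wx": 0, "wy": 0, "wz": -11}, {"gripper": 0.35, "dx": 26, "dy": -66, "dz": 10.4, "wx": 0, "wy": 0, "wz": -12}, {"gripper": 0.35, "dx": 27.5, "dy": -71, "dz": 11.3, "wx": 0, "wy": 0, "wz": -13}]'

```text
t: 10.25
tool_pos: [0.5345, 0.0376, 0.0574]
ee_rot: [-1.576, 0.995, -0.094]
ft_force: [-0.3, -0.9, -0.5]
grip_width: 0.352
```

```bash
python3 - <<'E'
from plan import *
show(); P,R,s=now()
C=P,R
for t in [((-.11,.182,.046),57,-8),((-.083,.182,.046),53,-8),((-.075,.182,.046),53,-8)]:
    Q=target(*t,1); print(Q[0].round(3),rel(*C,*Q))
cam('top','pics/t3f.png'); cam('side','pics/s3f.png')
A=cv2.resize(cv2.imread('pics/t3f.png')[160:260,170:290],None,fx=3.3,fy=3.3,interpolation=2); B=cv2.resize(cv2.imread('pics/s3f.png')[160:260,170:290],None,fx=3.3,fy=3.3,interpolation=2)
cv2.imwrite('pics/b3.png',np.hstack([A,B]))
E
```

```text
t 10.25 TCP [0.5345 0.0376 0.0574] tip case [-0.1103  0.1818  0.0457] th 57.0 zt [ 0.089  0.996 -0.003] q [ 0.45  0.93 -1.04  2.37  2.07  1.02 -0.62] F [-0.3 -0.9 -0.5] g 0.352
[0.535 0.038 0.058] (array([-0.1, -0.4,  0.1]), array([-0.34, -0.42, -0.03]))
[0.561 0.039 0.057] (array([ 14.4, -21.8,   4.1]), array([-0.33, -0.44, -4.03]))
[0.569 0.04  0.057] (array([ 18.7, -28.5,   5.3]), array([-0.33, -0.44, -4.03]))
```

View pics/b3.png

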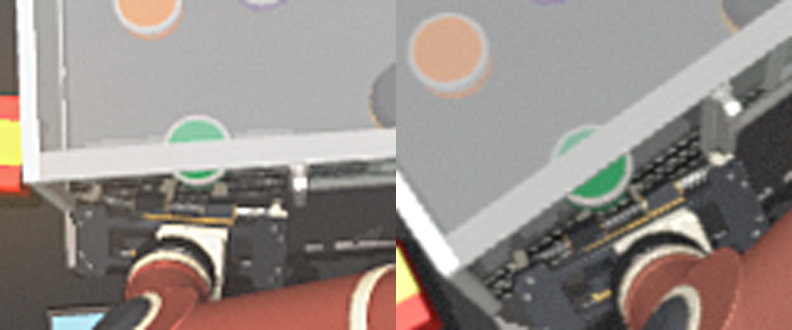

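The tin is moving straight in: its lid is at (198,148) in the top crop and (592,166) in the side crop. The gripper body is clear of the pull.

```bash
python3 - <<'E'
from plan import *
a,b=cam('top'),cam('side')
print(case(back(a,[(230,204.8)],.068)[0]),case(back(b,[(229.4,210.3)],.068)[0]))
E
```

```text
[-0.0753  0.1738  0.068 ] [-0.0796  0.1763  0.068 ]
```

Request:
carry_out --increments '[{"gripper": 0.35, "dx": 2, "dy": -3, "dz": 0.5, "wx": 0, "wy": 0, "wz": -0.5}, {"gripper": 0.35, "dx": 4, "dy": -6, "dz": 1, "wx": 0, "wy": 0, "wz": -1}, {"gripper": 0.35, "dx": 6, "dy": -9, "dz": 1.6, "wx": 0, "wy": 0, "wz": -1.5}, {"gripper": 0.35, "dx": 8, "dy": -12, "dz": 2.2, "wx": 0, "wy": 0, "wz": -2}, {"gripper": 0.35, "dx": 10, "dy": -15, "dz": 2.8, "wx": 0, "wy": 0, "wz": -2.7}, {"gripper": 0.35, "dx": 12, "dy": -18, "dz": 3.4, "wx": 0, "wy": 0, "wz": -3.4}, {"gripper": 0.35, "dx": 14, "dy": -21, "dz": 4, "wx": 0, "wy": 0, "wz": -4}, {"gripper": 0.35, "dx": 16, "dy": -24, "dz": 4.6, "wx": 0, "wy": 0, "wz": -4}, {"gripper": 0.35, "dx": 17.5, "dy": -26.5, "dz": 5, "wx": 0, "wy": 0, "wz": -4}, {"gripper": 0.35, "dx": 17.5, "dy": -26.5, "dz": 5, "wx": 0, "wy": 0, "wz": -4}]'

```text
t: 11.7
tool_pos: [0.5666, 0.0398, 0.0573]
ee_rot: [-1.575, 0.926, -0.093]
ft_force: [-0.8, 1.2, -0.9]
grip_width: 0.349
```

```bash
python3 - <<'E'
from plan import *
show(); P,R,s=now()
C=P,R
for t in [((-.11,.182,.046),57,-8),((-.155,.182,.046),66,-8),((-.19,.182,.046),70,-8),((-.20,.182,.10),70,-8)]:
    Q=target(*t,1); print(Q[0].round(3),rel(*C,*Q))
cam('top','pics/t4f.png'); cam('side','pics/s4f.png')
A=cv2.resize(cv2.imread('pics/t4f.png')[150:250,170:290],None,fx=3.3,fy=3.3,interpolation=2); B=cv2.resize(cv2.imread('pics/s4f.png')[150:250,170:290],None,fx=3.3,fy=3.3,interpolation=2)
cv2.imwrite('pics/b4.png',np.hstack([A,B]))
E
```

```text
t 11.7 TCP [0.5666 0.0398 0.0573] tip case [-0.0773  0.1819  0.0461] th 53.0 zt [ 0.089  0.996 -0.003] q [ 0.43  0.97 -1.03  2.33  2.15  1.07 -0.64] F [-0.8  1.2 -0.9] g 0.349
[0.535 0.038 0.058] (array([-19.3,  25. ,  -4.9]), array([-0.34, -0.44,  3.95]))
[0.492 0.035 0.059] (array([-45.7,  58.4, -11.5]), array([-0.38, -0.41, 12.95]))
[0.458 0.033 0.059] (array([-66.2,  85.1, -16.7]), array([-0.39, -0.4 , 16.95]))
[0.448 0.032 0.113] (array([-115.3,   60.5,  -18.4]), array([-0.39, -0.4 , 16.95]))
```

View pics/b4.png

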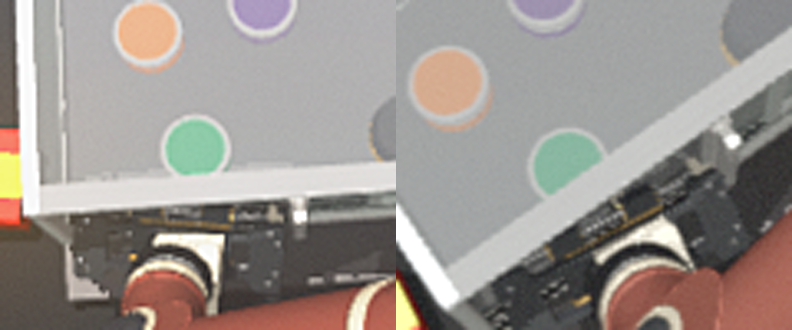

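```bash
python3 - <<'E'
from plan import *
a,b=cam('top'),cam('side')
print(case(back(a,[(229.4,194.8)],.068)[0]),case(back(b,[(222.1,199.4)],.068)[0]))
E
```

```text
[-0.043   0.1738  0.068 ] [-0.0428  0.1747  0.068 ]
```

Both views put the tin at x ≈ -43 mm, well inside. I'll retreat along the same path.

Request:
carry_out --increments '[{"gripper": 0.35, "dx": -10, "dy": 12.5, "dz": -2.5, "wx": 0, "wy": 0, "wz": 2}, {"gripper": 0.35, "dx": -19, "dy": 25, "dz": -5, "wx": 0, "wy": 0, "wz": 4}, {"gripper": 0.35, "dx": -32, "dy": 41, "dz": -8, "wx": 0, "wy": 0, "wz": 8.5}, {"gripper": 0.35, "dx": -46, "dy": 58, "dz": -11.5, "wx": 0, "wy": 0, "wz": 13}, {"gripper": 0.35, "dx": -56, "dy": 72, "dz": -14, "wx": 0, "wy": 0, "wz": 15}, {"gripper": 0.35, "dx": -66, "dy": 85, "dz": -16.7, "wx": 0, "wy": 0, "wz": 17}, {"gripper": 0.1, "dx": -82, "dy": 77, "dz": -17, "wx": 0, "wy": 0, "wz": 17}, {"gripper": 0, "dx": -98, "dy": 69, "dz": -18, "wx": 0, "wy": 0, "wz": 17}, {"gripper": 0, "dx": -115, "dy": 60, "dz": -18, "wx": 0, "wy": 0, "wz": 17}, {"gripper": 0, "dx": -115, "dy": 60, "dz": -18, "wx": 0, "wy": 0, "wz": 17}]'

```text
t: 13.15
tool_pos: [0.4487, 0.0326, 0.1144]
ee_rot: [-1.581, 1.22, -0.098]
ft_force: [0.6, 0.2, 0.7]
grip_width: 0.011
```

```bash
python3 - <<'E'
from plan import *
show(); P,R,s=now()
C=P,R
for t in [((-.195,.14,.15),68,-4),((-.195,.04,.15),65,0),((-.132,.04,.15),62,0)]:
    Q=target(*t,1); print(Q[0].round(3),rel(*C,*Q))
E
```

```text
t 13.15 TCP [0.4487 0.0326 0.1144] tip case [-0.199   0.1822  0.1012] th 69.9 zt [ 0.089  0.996 -0.003] q [ 0.55  0.67 -1.12  2.37  1.55  0.75 -0.26] F [0.6 0.2 0.7] g 0.011
[ 0.455 -0.01   0.163] (array([-42.1, -25.9, -41.8]), array([-4.13, -1.8 , -1.89]))
[ 0.46  -0.11   0.163] (array([ -36.7,  -39. , -141.1]), array([-7.78, -3.44, -4.89]))
[ 0.522 -0.106  0.162] (array([ -15.2,  -96.8, -131.9]), array([-7.69, -3.64, -7.89]))
```

Request:
carry_out --increments '[{"gripper": 0, "dx": -20, "dy": -13, "dz": -20, "wx": -2, "wy": -1, "wz": -1}, {"gripper": 0, "dx": -42, "dy": -26, "dz": -42, "wx": -4, "wy": -2, "wz": -2}, {"gripper": 0, "dx": -41, "dy": -29, "dz": -70, "wx": -5, "wy": -2.5, "wz": -3}, {"gripper": 0, "dx": -39, "dy": -34, "dz": -105, "wx": -6.5, "wy": -3, "wz": -4}, {"gripper": 0, "dx": -37, "dy": -39, "dz": -141, "wx": -7.8, "wy": -3.5, "wz": -5}, {"gripper": 0, "dx": -37, "dy": -39, "dz": -141, "wx": -7.8, "wy": -3.5, "wz": -5}, {"gripper": 0, "dx": -30, "dy": -57, "dz": -138, "wx": -7.8, "wy": -3.5, "wz": -6}, {"gripper": 0, "dx": -23, "dy": -75, "dz": -135, "wx": -7.8, "wy": -3.5, "wz": -7}, {"gripper": 0, "dx": -17, "dy": -92, "dz": -133, "wx": -7.7, "wy": -3.6, "wz": -8}, {"gripper": 0, "dx": -17, "dy": -92, "dz": -133, "wx": -7.7, "wy": -3.6, "wz": -8}]'

```text
t: 14.4
tool_pos: [0.5183, -0.1058, 0.1609]
ee_rot: [-1.569, 1.082, 0.063]
ft_force: [-0.0, 0.1, -1.1]
grip_width: 0.004
```

```bash
python3 - <<'E'
from plan import *
show(); P,R,s=now()
C=P,R
for t in [((-.134,.04,.15),62,0),((-.134,.14,.15),62,0),((-.134,.24,.15),62,0),((-.134,.29,.15),62,0)]:
    Q=target(*t,1); print(Q[0].round(3),rel(*C,*Q))
cam('top','pics/t5f.png'); cam('side','pics/s5f.png')
A=cv2.resize(cv2.imread('pics/t5f.png')[150:250,200:320],None,fx=3.3,fy=3.3,interpolation=2); B=cv2.resize(cv2.imread('pics/s5f.png')[140:240,210:330],None,fx=3.3,fy=3.3,interpolation=2)
cv2.imwrite('pics/b5.png',np.hstack([A,B]))
E
```

```text
t 14.4 TCP [ 0.5183 -0.1058  0.1609] tip case [-0.136   0.0407  0.1486] th 62.0 zt [-0.061  0.998  0.001] q [ 1.    0.67 -1.15  2.23  1.52  0.52  0.37] F [-0.   0.1 -1.1] g 0.004
[ 0.52  -0.106  0.162] (array([-0.3, -2.4, -0.7]), array([ 0.05,  0.09, -0.01]))
[ 0.514 -0.007  0.162] (array([-0.2, -2.5, 99.3]), array([ 0.05,  0.09, -0.01]))
[0.508 0.093 0.162] (array([ -0. ,  -2.6, 199.3]), array([ 0.05,  0.09, -0.01]))
[0.505 0.143 0.162] (array([ 1.000e-01, -2.600e+00,  2.493e+02]), array([ 0.05,  0.09, -0.01]))
```

View pics/b5.png

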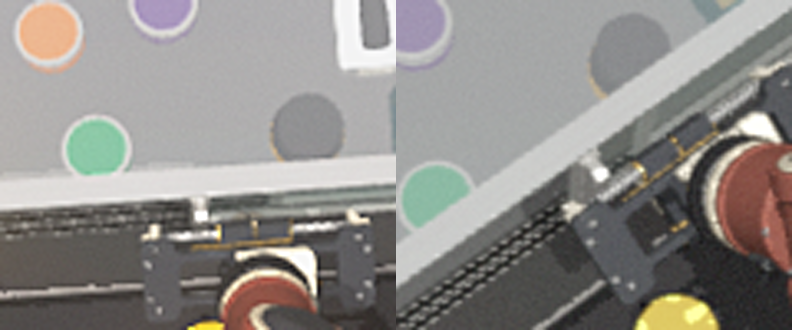

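The finger stands to the right of the pull, which is at (203,205) in the top crop, and the tin stays put. I'll push gently along +y.

Request:
carry_out --increments '[{"gripper": 0, "dx": 0, "dy": -1, "dz": 8, "wx": 0, "wy": 0, "wz": 0}, {"gripper": 0, "dx": 0, "dy": -1, "dz": 16, "wx": 0, "wy": 0, "wz": 0}, {"gripper": 0, "dx": 0, "dy": -1, "dz": 24, "wx": 0, "wy": 0, "wz": 0}, {"gripper": 0, "dx": 0, "dy": -1, "dz": 34, "wx": 0, "wy": 0, "wz": 0}, {"gripper": 0, "dx": 0, "dy": -1, "dz": 46, "wx": 0, "wy": 0, "wz": 0}, {"gripper": 0, "dx": 0, "dy": -1, "dz": 60, "wx": 0, "wy": 0, "wz": 0}, {"gripper": 0, "dx": 0, "dy": -1, "dz": 75, "wx": 0, "wy": 0, "wz": 0}, {"gripper": 0, "dx": 0, "dy": -1, "dz": 90, "wx": 0, "wy": 0, "wz": 0}, {"gripper": 0, "dx": 0, "dy": -1, "dz": 105, "wx": 0, "wy": 0, "wz": 0}, {"gripper": 0, "dx": 0, "dy": -1, "dz": 120, "wx": 0, "wy": 0, "wz": 0}]'

```text
t: 15.75
tool_pos: [0.5104, 0.0122, 0.1613]
ee_rot: [-1.576, 1.083, 0.052]
ft_force: [0.6, -3.1, 1.1]
grip_width: 0.006
```

```bash
python3 - <<'E'
from plan import *
show(); P,R,s=now()
C=P,R
for t in [((-.136,.16,.149),62,0),((-.136,.2,.149),62,0),((-.136,.275,.149),62,0),((-.136,.28,.149),62,0)]:
    Q=target(*t,1); print(Q[0].round(3),rel(*C,*Q))
E
```

```text
t 15.75 TCP [0.5104 0.0122 0.1613] tip case [-0.1369  0.1589  0.1489] th 62.1 zt [-0.057  0.998 -0.003] q [ 0.71  0.64 -1.18  2.29  1.6   0.66 -0.01] F [ 0.6 -3.1  1.1] g 0.006
[0.511 0.013 0.161] (array([ 0.3, -0.8,  1.1]), array([-0.07, -0.2 , -0.08]))
[0.509 0.053 0.161] (array([ 0.2, -0.7, 41.1]), array([-0.07, -0.2 , -0.08]))
[0.504 0.128 0.161] (array([-1.000e-01, -6.000e-01,  1.161e+02]), array([-0.07, -0.2 , -0.08]))
[0.504 0.133 0.161] (array([-1.000e-01, -6.000e-01,  1.211e+02]), array([-0.07, -0.2 , -0.08]))
```

Request:
carry_out --increments '[{"gripper": 0, "dx": 0, "dy": 0, "dz": 14, "wx": 0, "wy": 0, "wz": 0}, {"gripper": 0, "dx": 0, "dy": 0, "dz": 28, "wx": 0, "wy": 0, "wz": 0}, {"gripper": 0, "dx": 0, "dy": 0, "dz": 42, "wx": 0, "wy": 0, "wz": 0}, {"gripper": 0, "dx": 0, "dy": 0, "dz": 55, "wx": 0, "wy": 0, "wz": 0}, {"gripper": 0, "dx": 0, "dy": 0, "dz": 67, "wx": 0, "wy": 0, "wz": 0}, {"gripper": 0, "dx": 0, "dy": 0, "dz": 78, "wx": 0, "wy": 0, "wz": 0}, {"gripper": 0, "dx": 0, "dy": 0, "dz": 86, "wx": 0, "wy": 0, "wz": 0}, {"gripper": 0, "dx": 0, "dy": 0, "dz": 93, "wx": 0, "wy": 0, "wz": 0}, {"gripper": 0, "dx": 0, "dy": 0, "dz": 99, "wx": 0, "wy": 0, "wz": 0}, {"gripper": 0, "dx": 0, "dy": 0, "dz": 104, "wx": 0, "wy": 0, "wz": 0}]'

```text
t: 17.0
tool_pos: [0.5042, 0.1169, 0.1613]
ee_rot: [-1.571, 1.084, 0.059]
ft_force: [0.8, -3.2, -0.7]
grip_width: 0.003
```

```bash
python3 - <<'E'
from plan import *
show()
cam('top','pics/t6f.png'); cam('side','pics/s6f.png')
A=cv2.resize(cv2.imread('pics/t6f.png')[150:250,165:285],None,fx=3.3,fy=3.3,interpolation=2); B=cv2.resize(cv2.imread('pics/s6f.png')[170:270,170:290],None,fx=3.3,fy=3.3,interpolation=2)
cv2.imwrite('pics/b6.png',np.hstack([A,B]))
E
```

```text
t 17.0 TCP [0.5042 0.1169 0.1613] tip case [-0.1368  0.2639  0.1489] th 62.1 zt [-0.059  0.998 -0.   ] q [ 0.43  0.66 -1.18  2.27  1.57  0.8  -0.21] F [ 0.8 -3.2 -0.7] g 0.003
```

View pics/b6.png

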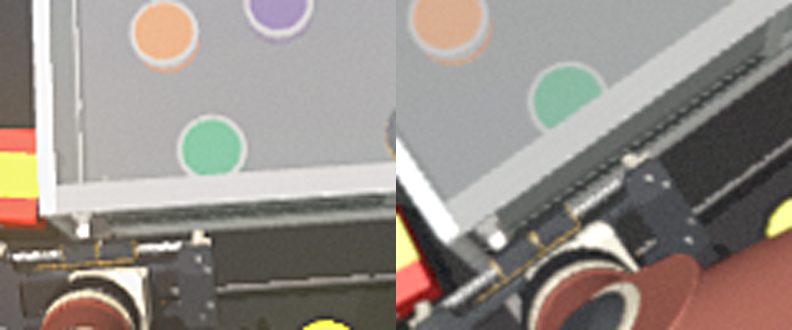

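The pull is nearly at the left end, at (83,228), and the force is still only sliding friction (3 N). I'll creep on until it rises.

Request:
carry_out --increments '[{"gripper": 0, "dx": 0, "dy": 0, "dz": 1, "wx": 0, "wy": 0, "wz": 0}, {"gripper": 0, "dx": 0, "dy": 0, "dz": 2, "wx": 0, "wy": 0, "wz": 0}, {"gripper": 0, "dx": 0, "dy": 0, "dz": 3, "wx": 0, "wy": 0, "wz": 0}, {"gripper": 0, "dx": 0, "dy": 0, "dz": 4, "wx": 0, "wy": 0, "wz": 0}, {"gripper": 0, "dx": 0, "dy": 0, "dz": 5, "wx": 0, "wy": 0, "wz": 0}, {"gripper": 0, "dx": 0, "dy": 0, "dz": 6, "wx": 0, "wy": 0, "wz": 0}, {"gripper": 0, "dx": 0, "dy": 0, "dz": 7, "wx": 0, "wy": 0, "wz": 0}, {"gripper": 0, "dx": 0, "dy": 0, "dz": 8, "wx": 0, "wy": 0, "wz": 0}, {"gripper": 0, "dx": 0, "dy": 0, "dz": 8, "wx": 0, "wy": 0, "wz": 0}, {"gripper": 0, "dx": 0, "dy": 0, "dz": 8, "wx": 0, "wy": 0, "wz": 0}]'

```text
t: 18.35
tool_pos: [0.5036, 0.1249, 0.1612]
ee_rot: [-1.57, 1.084, 0.061]
ft_force: [-1.0, -1.4, 0.3]
grip_width: 0.003
```

```bash
python3 -c "
from plan import *
show()"
```

```text
t 18.35 TCP [0.5036 0.1249 0.1612] tip case [-0.1369  0.2719  0.1488] th 62.1 zt [-0.06   0.998  0.001] q [ 0.41  0.66 -1.18  2.26  1.57  0.81 -0.22] F [-1.  -1.4  0.3] g 0.003
```

Moved 8 mm without resistance, so I creep on in small steps.

Request:
carry_out --increments '[{"gripper": 0, "dx": 0, "dy": 0, "dz": 0.6, "wx": 0, "wy": 0, "wz": 0}, {"gripper": 0, "dx": 0, "dy": 0, "dz": 1.2, "wx": 0, "wy": 0, "wz": 0}, {"gripper": 0, "dx": 0, "dy": 0, "dz": 1.8, "wx": 0, "wy": 0, "wz": 0}, {"gripper": 0, "dx": 0, "dy": 0, "dz": 2.4, "wx": 0, "wy": 0, "wz": 0}, {"gripper": 0, "dx": 0, "dy": 0, "dz": 3, "wx": 0, "wy": 0, "wz": 0}, {"gripper": 0, "dx": 0, "dy": 0, "dz": 3.6, "wx": 0, "wy": 0, "wz": 0}, {"gripper": 0, "dx": 0, "dy": 0, "dz": 4.2, "wx": 0, "wy": 0, "wz": 0}, {"gripper": 0, "dx": 0, "dy": 0, "dz": 4.8, "wx": 0, "wy": 0, "wz": 0}, {"gripper": 0, "dx": 0, "dy": 0, "dz": 5.4, "wx": 0, "wy": 0, "wz": 0}, {"gripper": 0, "dx": 0, "dy": 0, "dz": 6, "wx": 0, "wy": 0, "wz": 0}]'

```text
t: 19.6
tool_pos: [0.5033, 0.1306, 0.1612]
ee_rot: [-1.571, 1.084, 0.059]
ft_force: [-1.5, -2.7, 0.8]
grip_width: 0.005
```

```bash
python3 -c "
from plan import *
show()"
```

```text
t 19.6 TCP [0.5033 0.1306 0.1612] tip case [-0.1369  0.2776  0.1488] th 62.1 zt [-0.059  0.998 -0.   ] q [ 0.39  0.66 -1.18  2.26  1.56  0.82 -0.23] F [-1.5 -2.7  0.8] g 0.005
```

Request:
carry_out --increments '[{"gripper": 0, "dx": 0, "dy": 0, "dz": 0.6, "wx": 0, "wy": 0, "wz": 0}, {"gripper": 0, "dx": 0, "dy": 0, "dz": 1.2, "wx": 0, "wy": 0, "wz": 0}, {"gripper": 0, "dx": 0, "dy": 0, "dz": 1.8, "wx": 0, "wy": 0, "wz": 0}, {"gripper": 0, "dx": 0, "dy": 0, "dz": 2.4, "wx": 0, "wy": 0, "wz": 0}, {"gripper": 0, "dx": 0, "dy": 0, "dz": 3, "wx": 0, "wy": 0, "wz": 0}, {"gripper": 0, "dx": 0, "dy": 0, "dz": 3.6, "wx": 0, "wy": 0, "wz": 0}, {"gripper": 0, "dx": 0, "dy": 0, "dz": 4.2, "wx": 0, "wy": 0, "wz": 0}, {"gripper": 0, "dx": 0, "dy": 0, "dz": 4.8, "wx": 0, "wy": 0, "wz": 0}, {"gripper": 0, "dx": 0, "dy": 0, "dz": 5.4, "wx": 0, "wy": 0, "wz": 0}, {"gripper": 0, "dx": 0, "dy": 0, "dz": 6, "wx": 0, "wy": 0, "wz": 0}]'

```text
t: 20.85
tool_pos: [0.5033, 0.1309, 0.1611]
ee_rot: [-1.594, 1.083, 0.03]
ft_force: [-7.3, -13.2, 11.4]
grip_width: 0.006
```

```bash
python3 - <<'E'
from plan import *
show()
a=cam('top','pics/t7f.png'); b=cam('side','pics/s7f.png')
def W(t): 
    c,s=np.cos(p[2]),np.sin(p[2]); return np.array([c*t[0]-s*t[1]+p[0],s*t[0]+c*t[1]+p[1],t[2]])
for c in(a,b):
    print(proj(c,[W((-.13,.294,.205)),W((-.13,.284,.205)),W((-.13,.294,.085))]).round(1))
A=cv2.resize(cv2.imread('pics/t7f.png')[195:245,165:225],None,fx=6.6,fy=6.6,interpolation=2); B=cv2.resize(cv2.imread('pics/s7f.png')[220:270,170:230],None,fx=6.6,fy=6.6,interpolation=2)
cv2.imwrite('pics/b7.png',np.hstack([A,B]))
E
```

```text
t 20.85 TCP [0.5033 0.1309 0.1611] tip case [-0.1369  0.2777  0.1487] th 62.0 zt [-0.05   0.999 -0.011] q [ 0.38  0.66 -1.17  2.25  1.56  0.84 -0.24] F [ -7.3 -13.2  11.4] g 0.006
[[185.6 218.5]
 [189.2 218.3]
 [192.2 223.8]]
[[195.8 243.3]
 [199.4 240.7]
 [202.8 250.5]]
```

View pics/b7.png

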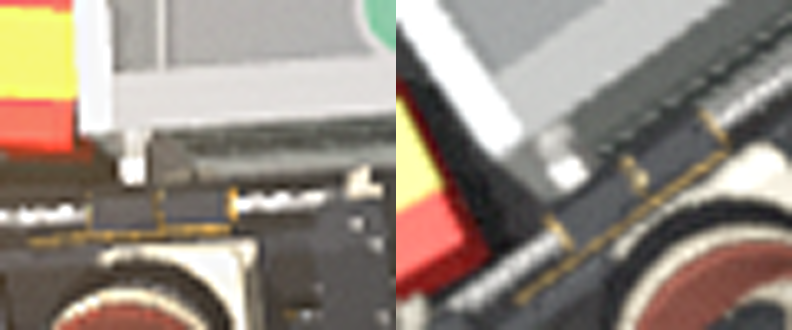

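The force has risen to 13 N at the stop. The pull is seen at (185,219) in the top view and (195.5,244.7) in the side view, against predictions for shut of (185.6,218.5) and (195.8,243.3). The door is shut, so I back off.

Request:
carry_out --increments '[{"gripper": 0, "dx": 0, "dy": 0, "dz": -4, "wx": 0, "wy": 0, "wz": 0}, {"gripper": 0, "dx": 0, "dy": 0, "dz": -10, "wx": 0, "wy": 0, "wz": 0}, {"gripper": 0, "dx": 0, "dy": 0, "dz": -16, "wx": 0, "wy": 0, "wz": 0}, {"gripper": 0, "dx": 0, "dy": 0, "dz": -20, "wx": 0, "wy": 0, "wz": 0}, {"gripper": 0, "dx": -10, "dy": 15, "dz": -20, "wx": 0, "wy": 0, "wz": 0}, {"gripper": 0, "dx": -20, "dy": 30, "dz": -20, "wx": 0, "wy": 0, "wz": 0}, {"gripper": 0, "dx": -32, "dy": 45, "dz": -20, "wx": 0, "wy": 0, "wz": 0}, {"gripper": 0, "dx": -45, "dy": 55, "dz": -20, "wx": 0, "wy": 0, "wz": 0}, {"gripper": 0, "dx": -45, "dy": 55, "dz": -20, "wx": 0, "wy": 0, "wz": 0}, {"gripper": 0, "dx": -45, "dy": 55, "dz": -20, "wx": 0, "wy": 0, "wz": 0}]'

```text
t: 22.2
tool_pos: [0.4355, 0.1126, 0.1756]
ee_rot: [-1.57, 1.083, 0.059]
ft_force: [0.8, 0.4, -0.5]
grip_width: 0.005
```

```bash
python3 - <<'E'
from plan import *
show()
a=cam('top','pics/t8f.png')
cv2.imwrite('pics/b8.png',cv2.resize(cv2.imread('pics/t8f.png')[90:250,165:415],None,fx=3.2,fy=3.2,interpolation=2))
E
```

```text
t 22.2 TCP [0.4355 0.1126 0.1756] tip case [-0.2057  0.2637  0.1633] th 62.0 zt [-0.058  0.998  0.   ] q [ 0.45  0.55 -1.25  2.41  1.55  0.77 -0.34] F [ 0.8  0.4 -0.5] g 0.005
```

View pics/b8.png

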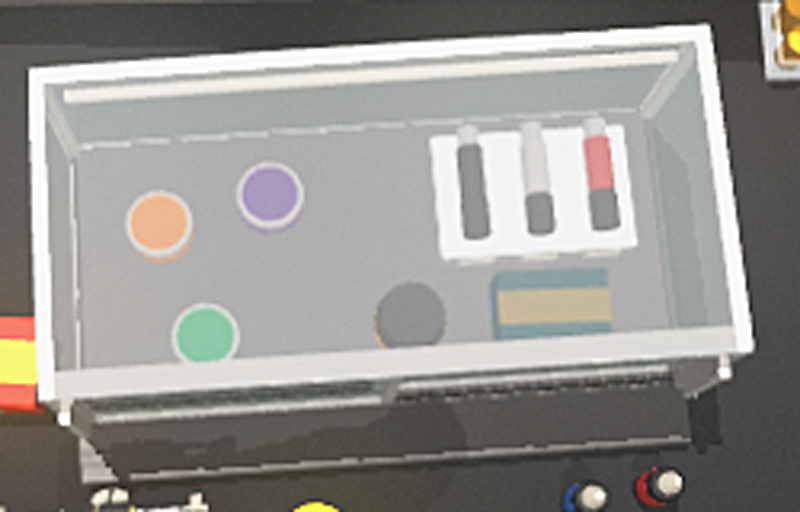

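The left pull is at (66,410), the shut position. The right pull at (725,367) and the rest of the stock haven't moved, the green tin stands at (206,335) inside, and the robot is clear. Handing in.

```bash
python3 -c "
from plan import *
print(workorder.finish_job())"
```

```text
the job is handed in; nothing more can be done
None
```

I pushed the green tin off the door tracks into the case, shut the left-hand door by its pull, backed the arm away and handed the job in at about 22 s. No verdict was reported.

**Tin:** Both cameras put its centre at case x ≈ -43 mm, y ≈ 174 mm, past the -64 mm limit and well short of the stock behind. It stands upright. The case position is good to a few mm; the pull as first measured hinted that the tin could be about 5 mm nearer the doors, which is still clear.

**Left door:** The pushing force rose from about 3 N to 13 N at the stop. The pull then sat within about 1.5 px of where it should be when shut, and it was still there after I withdrew.

**Everything else:** In the last top picture the right-hand door and the other stock in view had not moved. The card reader and most of the red carton were outside that crop, so I did not check them at the end. The arm was about 70 mm clear, with contact force near zero.

**What went wrong on the way:**
- The first move call was refused because some keys were missing.
- The first wrist pose ran into a joint limit, so I turned the tool half round before pushing.
- One pose during that change was reached only approximately, because the arm was at its joint limits.

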